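# Butt a conduit against the stop and throw the toggle clamp

### The job

Get the conduit in the jig ready for drilling: with the fingertips, push it along its cradle until its end butts against the stop plate, and then push the toggle clamp's handle over, past centre, so that it snaps to the other side and the rubber pad presses on the conduit. Only push: do not grasp or lift the conduit, which stays lying in its cradle, and leave the other things on the bench and on the jig where they are.

Things in the scene. Friction and masses are not known exactly. Their poses are not given: they have to be found in the camera images.
- jig: Grey steel base plate of a drilling jig, fixed to the bench, 12 mm thick, carrying cradle, stop and clamp. Origin on the bench; z up; its y runs along the cradle towards the stop, its x from the clamp towards the cradle. The plate spans x -95 to 75, y -135 to 155 mm in this frame. The clamp's bracket (58 mm wide in x, top 92 mm above the bench) stands at x -50, y 50 mm.
- stop_face (a point): Centre of the stop plate's face against which the conduit must butt, on the conduit's axis, 45 mm above the bench (jig frame x 30, y 130 mm). The stop is a steel plate 56 mm wide, 12 mm thick, top 80 mm above the bench, facing the jig's -y.
- cradle (a point): Middle of the fixed steel V cradle on the conduit's axis, 45 mm above the bench (jig frame x 30, y 5 mm). The cradle runs 95 mm to each side of it along the jig's y; its edges are at most 43 mm above the bench and 24 mm to each side of the axis.
- conduit: Loose plain metal conduit, 30 mm outside diameter, 240 mm long, 0.18 to 0.29 kg, both ends closed flush by plugs, lying in the V cradle. Origin at its middle, on its axis; its y points along it to the stop, so the end to push is 120 mm towards -y and overhangs the cradle by 20 mm or more. It starts 25 to 60 mm short of the stop, slides with 1 to 4 N; home, its origin is 120 mm from stop_face.
- clamp_handle (a joint): Toggle clamp's handle, rad, about the jig's y. 0: open, leaning 0.6 from upright to the jig's -x (away from the conduit), as at every start. 0.6: upright, dead centre. 1.2: shut, leaning 0.6 to +x, over the conduit. A spring drives it from dead centre to either end (0.48 N m at the ends, 4 to 6 N at the grip to start it); past centre it snaps over by itself and the clamp arm follows.
- handle_pivot (a point): Axis of the handle's hinge between the bracket's cheeks, 85 mm above the bench (jig frame x -50, y 50 mm); the axis runs along the jig's y.
- handle_tip (a point): Top end of the handle on its centre line, 115 mm from the pivot, about 180 mm above the bench when open or shut and 200 mm when upright. The top 62 mm is a round black grip 16 to 22 mm thick; below it a 10 mm steel rod. Moves with the handle.
- clamp_pad: Black rubber pad, 20 mm across, under the end of the steel clamp arm, 80 mm from the hinge. Open, the arm stands raised 1.0 rad, sloping up from the hinge to the jig's +x, its end about 170 mm above the bench; shut, it is level and the sprung pad presses the conduit's top with 2 to 4 N, 60 mm above the bench. Origin on the hinge, not at the pad.
- coupling: Bystander: steel conduit coupling, a short tube 37 mm across and 45 mm tall, standing on the jig's plate. Origin at the centre of its underside.
- bushing: Bystander: brass bushing, 28 mm across and 28 mm tall, standing on the jig's plate. Origin at the centre of its underside.
- wall_box: Bystander: open steel wall box 100 x 100 x 50 mm on the bench. Origin at the centre of its underside.
- tape_roll: Bystander: roll of black tape lying flat, 90 mm across, 19 mm tall. Origin at the centre of its underside.
- tape_measure: Bystander: yellow and black tape measure 75 x 42 x 70 mm. Origin at the centre of its underside.
- spray_can: Bystander: spray can, 52 mm across, 160 mm tall. Origin at the centre of its underside.
- screwdriver: Bystander: screwdriver lying on the bench beyond the jig, along y, 26 mm thick. Origin under its middle.
Things that resemble listed ones, but are neither listed nor needed, are in the scene too. There is more than one size of the conduit; the one meant has the size given above.

How it is judged:
By the outcome, as a careful person would: the job done as asked, in the order asked, and still so for the second after the job is handed in, with the robot touching nothing.
It also fails if it takes over 43 s, if anything falls off the work surface, if the arm or the gripper's body presses on something with over 40 N, if the wrist force passes 120 N, or if a joint passes its speed limit or range.

### The arm

A 6-joint arm with a two-finger parallel gripper is mounted at the origin on the work surface. World frame = base frame: x ahead of the robot, y to its left, z up, the work surface at z = 0. Lengths are in m, angles in rad, forces in N, time in s.
With the tool pointing down it reaches from about 0.35 to 0.85 m from the base axis. Payload 8.1 kg.
Tool frame: the origin (TCP) lies at the very end of the fingers, on their centre line; the grasp point (between the pads) lies 19 mm behind it (robot.pinch_z is the distance from the TCP to the grasp point, in m); y points along the fingers, x is the direction in which the jaws open and shut, and the axes are right-handed (so a half turn about y gives the same grasp; the last joint's range is limited). The gripper opens to 93 mm and grips with 3 to 60 N. Pads are 15 mm wide; open, the fingers measure 128 mm over their backs; the gripper's body (75 mm by 188 mm) begins 65 mm behind the grasp point.
Start: joints at [-1.434, 0.13, 1.488, -0, 1.523, -0.085], TCP at [0.132, -0.585, 0.219] pointing down, gripper open.
Joint ranges: [-2.96, 2.96], [-0.89, 2.26], [0.02, 2.5], [-1.34, 4.48], [0, 2.73], [-2.66, 2.66]. Speed limits (rad/s): [2.39, 2.39, 2.79, 3.14, 3.14, 3.14].

### API

Orientations are given as a rotation vector (axis times angle).
In Python, from plant import robot gives the robot as it stands.
- The arm moves only by the shell command python3 -m inch 'ROWS' [FORCE]. ROWS is JSON, a list of rows, each a list of 5 numbers: the closure, from -1 (fully open) to 1 (shut), then the shift along the world's x, y, z in m, then the turn about the world's z in rad. A call has 1 to 8 rows; each row is the pose to reach, as a shift and turn from the pose measured when the call began; what a row does not reach only later rows make up. A row lasts 1/8 s, in which the tool goes at most 62.5 mm and 10.7 degrees, less where a joint would pass 70% of its speed; a pose out of reach is approached as far as the arm can. A call with a gripper value outside its range is refused whole. The fingers move at their own pace and stop on an object; FORCE is the grip in N (left out, the last holds). Time passes only in rows, so rows that repeat a pose let the fingers close. It gives the time, the measured TCP pose, the force and the opening at its end, in the units of the state.
- robot.read_state(): the state, without advancing time (a new reading comes with each control period).
- robot.read_camera(name): name is "scene" or "top" or "wrist"; returns a dict with "color" (400x640x3 uint8, red, green, blue), "mtx" (3x3 intrinsics, pixels), "R" (3x3) and "t" (3): a world point X has camera coordinates R X + t; the wrist camera has in their place "hand_eye" (4x4, takes a point from camera to tool coordinates, whose origin is the TCP and whose axes are the tool frame's). Camera axes: x right, y down, z forward; pixel columns grow to the right and rows downward; lengths in m; the calibration is good to about 2 mm. The wrist camera is an equidistant fisheye: a pixel r from the principal point sees the ray r / f radians off the axis. A picture is of the moment at which its call begins: read the wrist's pose just before it. There is no depth.
- robot.close_job(): hands the job in, once; it reports no verdict.
The state is a dict: "t": time; "q": joint angles; "dq": joint speeds; "joint_torque": joint torques, N m; "tool_pos": TCP position; "orientation": TCP orientation; "force": force on the tool from outside, world axes, zero at the start; "wrist_torque": the same for the moment, N m; "opening": finger opening in m.
Only numpy, scipy, OpenCV 4.12 (cv2) and the standard library are available. Lean on these libraries where they do the work, as an engineer would, in place of code of your own. Each camera call takes 0.05 s, during which the arm holds its last target. There are 200 camera calls.

## Working session

There is one attempt and no reset: what is moved stays moved. The work goes in short steps, Python scripts to look and compute and a shell command to move; the robot and the scene stay as the last step left them, time stands still between calls to the robot, and variables do not carry over. Pictures are saved under pics/ and viewed, about 8 in all and at most 12, crops included, and the job is handed in when it is done.

```bash
mkdir -p pics; python3 - <<'E'
from plant import robot
import cv2
for n in ("scene","top"):
    c=robot.read_camera(n); cv2.imwrite(f"pics/{n}0.png",c["color"][:,:,::-1])
    print(n,c["mtx"].tolist(),c["R"].round(4).tolist(),c["t"].round(4).tolist())
s=robot.read_state();print(s)
E
```

```text
scene [[489.0424750636705, 0.0, 317.49348136663656], [0.0, 489.0424750636705, 199.21520253419385], [0.0, 0.0, 1.0]] [[-0.1188, 0.9929, -0.0082], [0.8264, 0.0943, -0.5551], [-0.5504, -0.0727, -0.8317]] [0.083, -0.4157, 1.6969]
top [[468.52410081919805, 0.0, 320.89505630814267], [0.0, 468.52410081919805, 201.7811338764107], [0.0, 0.0, 1.0]] [[0.003, -1.0, -0.0042], [-0.9912, -0.0024, -0.1324], [0.1324, 0.0046, -0.9912]] [-0.0284, 0.6033, 1.4661]
{'t': 0.1, 'q': array([-1.43440602e+00,  1.31091754e-01,  1.48916252e+00, -1.41378360e-05,
        1.52298919e+00, -8.53961085e-02]), 'dq': array([ 0.00019681, -0.00145208, -0.00263941,  0.00046453,  0.00079449,
        0.00187612]), 'joint_torque': array([ 4.72055744e-04, -5.61344433e+01, -4.93098235e+01,  7.70277763e-02,
        2.90545332e-02, -8.23369464e-05]), 'tool_pos': array([ 0.13193314, -0.5847945 ,  0.217693  ]), 'orientation': array([-1.30481268,  1.04510626, -1.04308931]), 'force': array([-0.69397092,  0.39764376,  0.50122088]), 'wrist_torque': array([-0.01267614,  0.00503269,  0.01682323]), 'opening': 0.09294375202289647}
```

View pics/scene0.png

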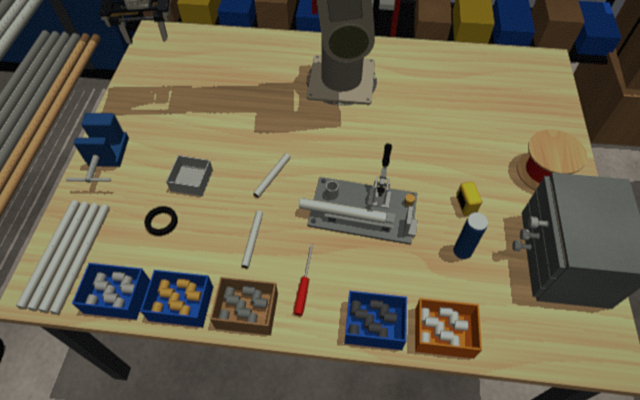

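View pics/top0.png

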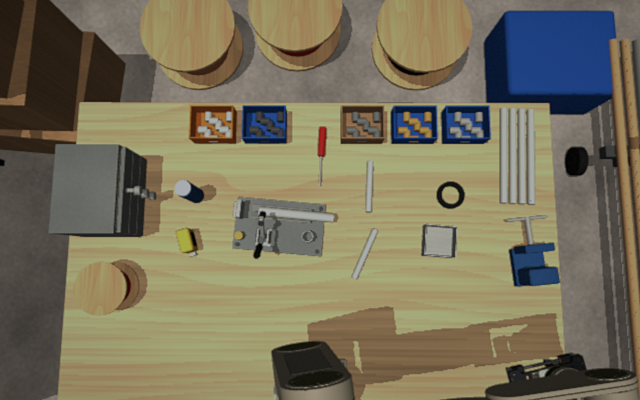

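The jig lies about 0.5 m ahead of the base, with its axes nearly parallel to the world's. In the top view the conduit's free end is at about (334,217), the stop is on the left at about (243,210), and the handle grip is at about (259,250). Next I'll take enlarged crops.

```bash
python3 - <<'E'
import cv2
a=cv2.imread("pics/top0.png")[190:270,225:345]; cv2.imwrite("pics/topc.png",cv2.resize(a,None,fx=6.5,fy=6.5,interpolation=cv2.INTER_CUBIC))
a=cv2.imread("pics/scene0.png")[140:245,290:430]; cv2.imwrite("pics/scenec.png",cv2.resize(a,None,fx=5.5,fy=5.5,interpolation=cv2.INTER_CUBIC))
E
```

```text
(no output)
```

View pics/topc.png

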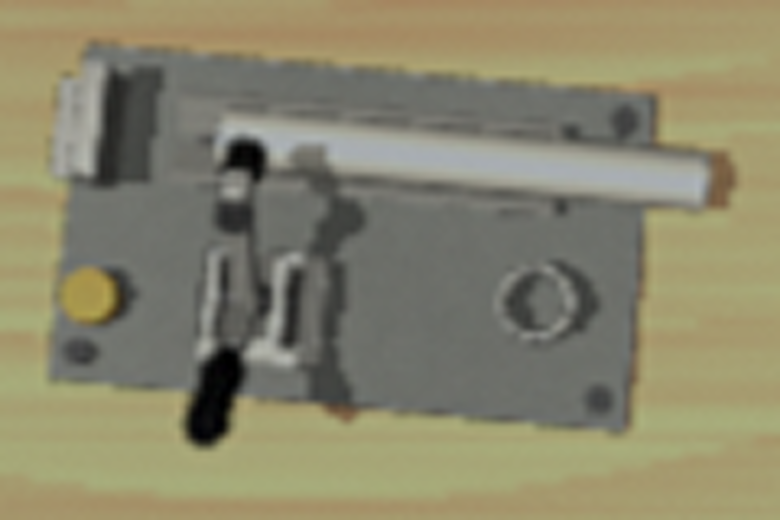

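View pics/scenec.png

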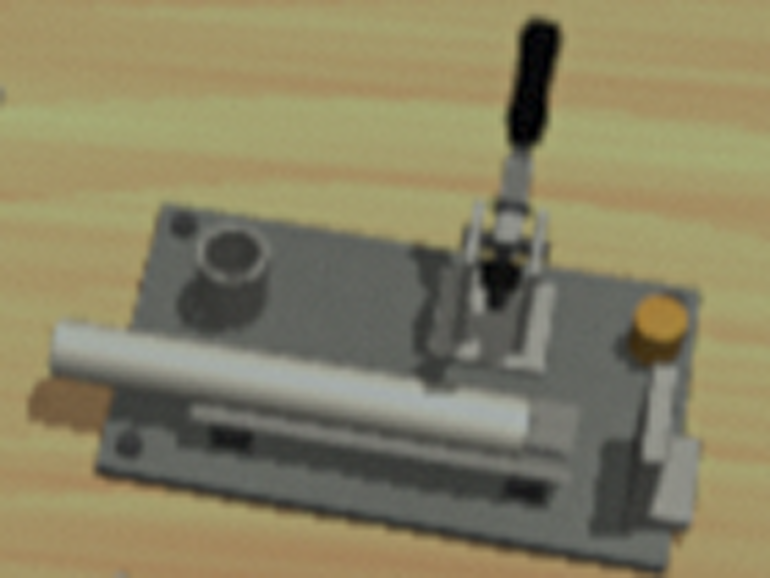

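The crops show the plate corners, the conduit's free end (top crop (706,178), scene crop (55,347)) and the handle tip (top crop (203,430), scene crop (540,25)). I'll fit the jig pose to these.

```bash
cat > h.py <<'E'
import numpy as np
from scipy.optimize import least_squares
K={"scene":([489.04,317.49,199.22],[[-0.1188,0.9929,-0.0082],[0.8264,0.0943,-0.5551],[-0.5504,-0.0727,-0.8317]],[0.083,-0.4157,1.6969]),
"top":([468.52,320.9,201.78],[[0.003,-1,-0.0042],[-0.9912,-0.0024,-0.1324],[0.1324,0.0046,-0.9912]],[-0.0284,0.6033,1.4661])}
def proj(n,X):
    k,R,t=K[n]; c=np.asarray(X)@np.array(R).T+t
    return c[...,:2]/c[...,2:]*k[0]+k[1:]
def jw(p,X):
    X=np.asarray(X)/1000; c,s=np.cos(p[2]),np.sin(p[2])
    return np.stack([p[0]+c*X[...,0]-s*X[...,1],p[1]+s*X[...,0]+c*X[...,1],X[...,2]],-1)
T=lambda u:np.array(u)/6.5+[225,190]
S=lambda u:np.array(u)/5.5+[290,140]
E
python3 - <<'E'
from h import *
C=np.array([[75,155,12],[75,-135,12],[-95,-135,12],[-95,155,12]])
t=T([[88,42],[655,93],[628,430],[50,380]]); s=S([[665,558],[99,463],[165,205],[698,290]])
f=lambda p:np.r_[(proj("top",jw(p,C))-t).ravel(),(proj("scene",jw(p,C))-s).ravel()]
r=least_squares(f,[.5,.05,0]);p=r.x;print(p,r.fun.round(1))
for nm,X in dict(tip=[-115,50,180],stop=[30,130,45],pivot=[-50,50,85]).items():
    w=jw(p,X);print(nm,w.round(3),((proj("top",w)-[225,190])*6.5).round(),((proj("scene",w)-[290,140])*5.5).round())
# conduit free-end: y in jig from centre of end disc (z45)
for n,o in (("top",T([706,180])),("scene",S([57,350]))):
    g=lambda v:proj(n,jw(p,[v[0],v[1],52]))-o
    print(n,least_squares(g,[30,-150]).x)
E
```

```text
[ 0.53659997  0.09877441 -0.08385489] [-1.  -0.1 -0.2 -0.4 -0.5 -0.1 -0.9 -0.3  0.3  0.9 -1.3  0.  -1.1 -1.3
  0.  -1. ]
tip [0.426 0.158 0.18 ] [202. 431.] [540.  19.]
stop [0.577 0.226 0.045] [110. 126.] [635. 443.]
pivot [0.491 0.153 0.085] [245. 298.] [503. 240.]
top [  28.17740065 -164.31891979]
scene [  36.91807455 -160.02481102]
```

```bash
python3 - <<'E'
from h import *
from plant import robot
from scipy.spatial.transform import Rotation as Ro
s=robot.read_state();print(Ro.from_rotvec(s["orientation"]).as_matrix().round(3),s["t"])
p=[.5366,.0988,-.0839]
for X in ([30,-200,40],[30,-110,40],[-160,50,150],[-50,50,150]):
    w=jw(p,X);print(X,w.round(3),(w-s["tool_pos"]).round(3))
E
```

```text
[[ 0.22  -0.     0.976]
 [-0.976  0.002  0.22 ]
 [-0.002 -1.     0.   ]] 0.1
[30, -200, 40] [ 0.55  -0.103  0.04 ] [ 0.418  0.482 -0.178]
[30, -110, 40] [ 0.557 -0.013  0.04 ] [ 0.425  0.571 -0.178]
[-160, 50, 150] [0.381 0.162 0.15 ] [ 0.249  0.747 -0.068]
[-50, 50, 150] [0.491 0.153 0.15 ] [ 0.359  0.738 -0.068]
```

```bash
python3 -m inch '[[1,0.05,0.05,0.02,-0.1],[1,0.09,0.09,0.02,-0.2],[1,0.13,0.135,0,-0.3],[1,0.17,0.18,0,-0.305],[1,0.21,0.225,0,-0.305],[1,0.25,0.27,0,-0.305],[1,0.29,0.315,0,-0.305],[1,0.33,0.36,0,-0.305]]' 20
```

```text
t: 1.1
tool_pos: [0.4628, -0.223, 0.2175]
orientation: [-1.167, 1.271, -1.269]
force: [0.2, -1.1, 0.2]
opening: 0.0178
```

```bash
python3 -m inch '[[1,0.04,0.05,-0.03,0],[1,0.085,0.085,-0.06,0],[1,0.087,0.11,-0.1,0],[1,0.087,0.11,-0.12,0],[1,0.087,0.11,-0.12,0]]'; python3 - <<'E'
from plant import robot
import cv2
s=robot.read_state()
for n in ("wrist","scene","top"):
    c=robot.read_camera(n); im=c["color"][:,:,::-1]
    if n=="wrist": print(c["mtx"].tolist(),c["hand_eye"].round(4).tolist()); w=im
    if n=="scene": a=cv2.resize(im[130:250,280:440],None,fx=5,fy=5,interpolation=cv2.INTER_CUBIC)
cv2.imwrite("pics/w1.png",w); cv2.imwrite("pics/s1.png",a)
E
```

```text
t: 1.72
tool_pos: [0.548, -0.113, 0.0954]
orientation: [-1.17, 1.274, -1.266]
force: [-0.6, -1.0, 0.5]
opening: 0.0002
[[309.70691628693146, 0.0, 322.9932687343813], [0.0, 309.70691628693146, 206.59684808765883], [0.0, 0.0, 1.0]] [[1.0, -0.0012, 0.0005, -0.0006], [-0.0007, -0.2422, 0.9702, -0.1665], [-0.0011, -0.9702, -0.2422, 0.0662], [0.0, 0.0, 0.0, 1.0]]
```

View pics/w1.png

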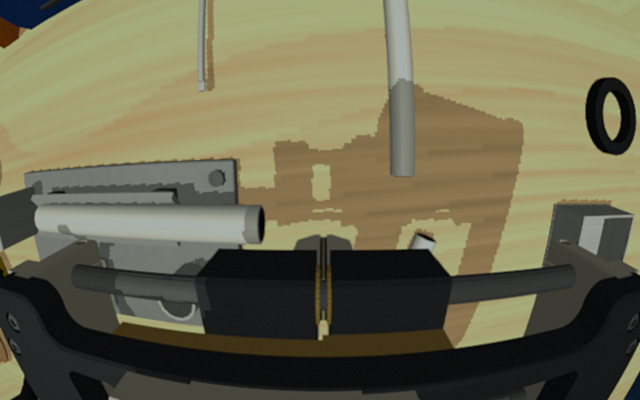

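The wrist view shows the conduit's end face centred at about (257,223), with the closed fingertips at about (323,240). I'll intersect that ray with the axis height.

```bash
python3 - <<'E'
from h import *
from plant import robot
from scipy.spatial.transform import Rotation as Ro
H=np.array([[1.0,-0.0012,0.0005,-0.0006],[-0.0007,-0.2422,0.9702,-0.1665],[-0.0011,-0.9702,-0.2422,0.0662]])
s=robot.read_state();R=Ro.from_rotvec(s["orientation"]).as_matrix();tp=s["tool_pos"];print(tp)
p=[.5366,.0988,-.0839]
def ray(u,z):
    d=np.array(u)-[322.99,206.6];r=np.hypot(*d);th=r/309.7
    v=R@(H[:,:3]@np.r_[d/r*np.sin(th),np.cos(th)]);o=tp+R@H[:,3]
    return o+v*(z-o[2])/v[2]
for u,z in (([257,223],.045),([258,205],.045),([258,242],.045),([236,158],.012)):
    X=ray(u,z);c,sn=np.cos(p[2]),np.sin(p[2]);d=X[:2]-p[:2];print(u,X.round(4),"jig",(c*d[0]+sn*d[1])*1e3,(-sn*d[0]+c*d[1])*1e3)
E
```

```text
[ 0.5506856  -0.11452068  0.09945489]
[257, 223] [ 0.5534 -0.064   0.045 ] jig 30.39071123886946 -160.84884176305206
[258, 205] [ 0.5672 -0.0668  0.045 ] jig 44.4133934248076 -162.41740759952685
[258, 242] [ 0.5381 -0.0625  0.045 ] jig 15.039773920931168 -160.6414903774264
[236, 158] [ 0.602  -0.0449  0.012 ] jig 77.23107385902311 -137.6889492535065
```

```bash
python3 -m inch '[[1,0,0,-0.03,0],[1,0,0,-0.062,0],[1,0,0,-0.062,0],[1,0.001,0.012,-0.062,0],[1,0.002,0.024,-0.062,0],[1,0.003,0.036,-0.062,0],[1,0.004,0.044,-0.062,0],[1,0.004,0.05,-0.062,0]]'
```

```text
t: 2.88
tool_pos: [0.5555, -0.0644, 0.0383]
orientation: [-1.165, 1.267, -1.273]
force: [-0.8, -3.6, 4.0]
opening: 0.0004
```

```bash
python3 -m inch '[[1,0.001,0.006,0,0],[1,0.001,0.012,0,0],[1,0.002,0.018,0,0],[1,0.002,0.022,0,0],[1,0.002,0.022,0,0]]'
```

```text
t: 3.5
tool_pos: [0.5572, -0.0417, 0.0379]
orientation: [-1.165, 1.268, -1.272]
force: [-0.2, 0.0, 0.1]
opening: 0.0008
```

```bash
python3 -m inch '[[1,0,0.004,0,0],[1,0.001,0.008,0,0],[1,0.001,0.01,0,0],[1,0.001,0.012,0,0]]'; python3 - <<'E'
from plant import robot
import cv2
ims=[]
for n,(y,x) in (("scene",(130,280)),("top",(165,220))):
    im=robot.read_camera(n)["color"][:,:,::-1]
    ims.append(cv2.resize(im[y:y+(110 if n=="scene" else 70),x:x+160],None,fx=3.3*(1.5 if 0 else 1),fy=3.3,interpolation=cv2.INTER_CUBIC))
cv2.imwrite("pics/p2.png",cv2.vconcat(ims))
E
```

```text
t: 4.0
tool_pos: [0.558, -0.0294, 0.0377]
orientation: [-1.165, 1.268, -1.272]
force: [0.2, -1.7, 0.4]
opening: 0.0006
```

View pics/p2.png

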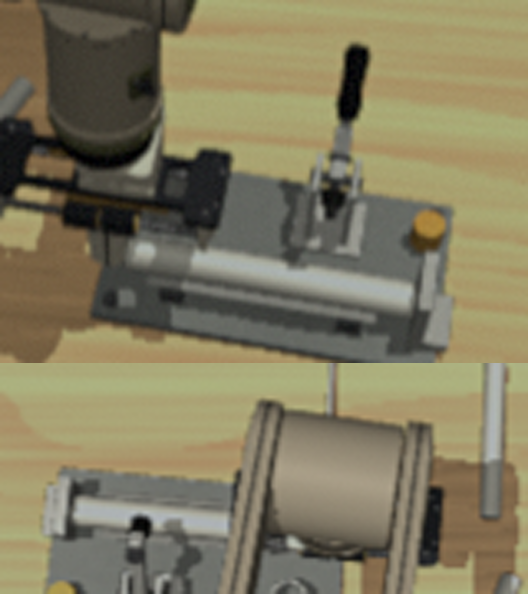

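The conduit is now nearly at the stop, with its far end at (412,290) in the upper panel and the stop face at about (422,285). I'll push on gently until the force rises.

```bash
python3 -m inch '[[1,0,0.003,0,0],[1,0,0.006,0,0],[1,0,0.006,0,0]]'
```

```text
t: 4.47
tool_pos: [0.558, -0.0285, 0.038]
orientation: [-1.171, 1.265, -1.278]
force: [-1.2, -27.3, -0.0]
opening: 0.0003
```

```bash
python3 -m inch '[[1,0,0.003,0,0],[1,0,0.005,0,0],[1,0,0.005,0,0]]'
```

```text
t: 4.85
tool_pos: [0.5579, -0.0287, 0.0382]
orientation: [-1.176, 1.262, -1.285]
force: [-2.0, -25.2, -0.7]
opening: 0.0005
```

Firm contact: the push force is about 26 N and the tool has stopped at the expected home position. I'll back off and move behind the handle.

```bash
python3 -m inch '[[1,0,-0.02,0,0],[1,-0.003,-0.045,0,0],[1,-0.003,-0.045,0.06,0],[1,-0.003,-0.045,0.12,0],[1,-0.02,-0.02,0.18,0],[1,-0.05,0.015,0.22,0],[1,-0.085,0.06,0.22,0],[1,-0.12,0.105,0.22,0]]'
```

```text
t: 5.85
tool_pos: [0.437, 0.0777, 0.2592]
orientation: [-1.173, 1.262, -1.285]
force: [1.1, 0.4, 0.3]
opening: 0.0004
```

```bash
python3 - <<'E'
from plant import robot
print(robot.read_state()["tool_pos"])
E
```

```text
[0.43704131 0.07773931 0.25916799]
```

```bash
python3 -m inch '[[1,-0.04,0.04,0,0],[1,-0.062,0.084,0,0],[1,-0.062,0.084,0,0],[1,-0.062,0.084,-0.05,0],[1,-0.062,0.084,-0.109,0],[1,-0.062,0.084,-0.109,0]]'; python3 - <<'E'
from plant import robot
import cv2
print(robot.read_state()["tool_pos"])
a=robot.read_camera("wrist")["color"][:,:,::-1]
b=robot.read_camera("scene")["color"][120:240,280:440,::-1]
cv2.imwrite("pics/p3.png",cv2.vconcat([cv2.resize(a[60:360],(640,300)),cv2.resize(b,(400,300),interpolation=cv2.INTER_CUBIC).copy() if 0 else cv2.copyMakeBorder(cv2.resize(b,(400,300),interpolation=cv2.INTER_CUBIC),0,0,0,240,0)]))
E
```

```text
t: 6.6
tool_pos: [0.3715, 0.16, 0.1455]
orientation: [-1.183, 1.268, -1.284]
force: [0.1, -0.5, 0.3]
opening: 0.0006
[0.37148053 0.15997093 0.14548517]
```

View pics/p3.png

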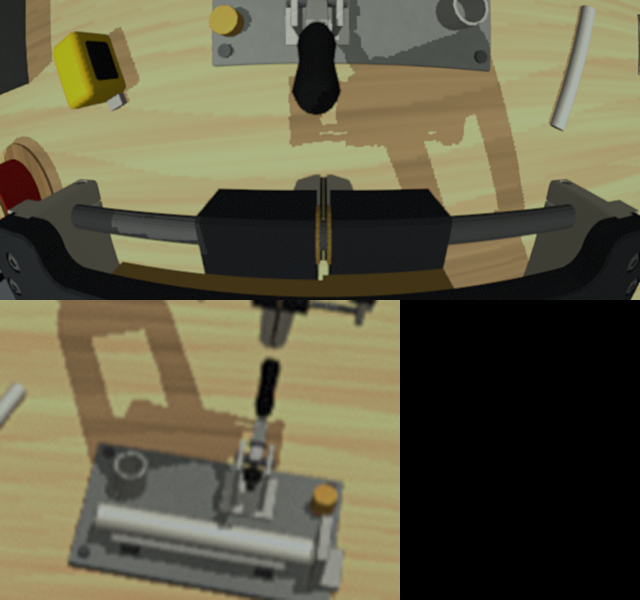

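The handle grip is at (317,80), in line with the closed fingers at x≈323, and the conduit is butted against the stop. I'll push the handle along jig +x.

```bash
python3 -m inch '[[1,0.015,-0.001,0,0],[1,0.027,-0.002,0,0],[1,0.037,-0.003,0,0],[1,0.047,-0.004,0,0],[1,0.057,-0.005,0,0],[1,0.067,-0.006,0,0],[1,0.075,-0.006,0,0],[1,0.083,-0.007,0,0]]'
```

```text
t: 7.7
tool_pos: [0.4593, 0.1544, 0.152]
orientation: [-1.172, 1.262, -1.286]
force: [-1.9, 0.2, 1.0]
opening: 0.0008
```

```bash
python3 -m inch '[[1,0.008,0,0,0],[1,0.016,-0.001,0,0],[1,0.024,-0.002,0,0],[1,0.032,-0.003,0,0],[1,0.036,-0.003,0,0]]'; python3 - <<'E'
from plant import robot
import cv2
print(robot.read_state()["tool_pos"])
b=robot.read_camera("scene")["color"][120:240,280:440,::-1]
cv2.imwrite("pics/p4.png",cv2.resize(b,(640,480),interpolation=cv2.INTER_CUBIC))
E
```

```text
t: 8.32
tool_pos: [0.4959, 0.1513, 0.1519]
orientation: [-1.172, 1.262, -1.286]
force: [0.4, -0.2, 0.4]
opening: 0.0002
[0.4958973  0.15126112 0.15192189]
```

View pics/p4.png

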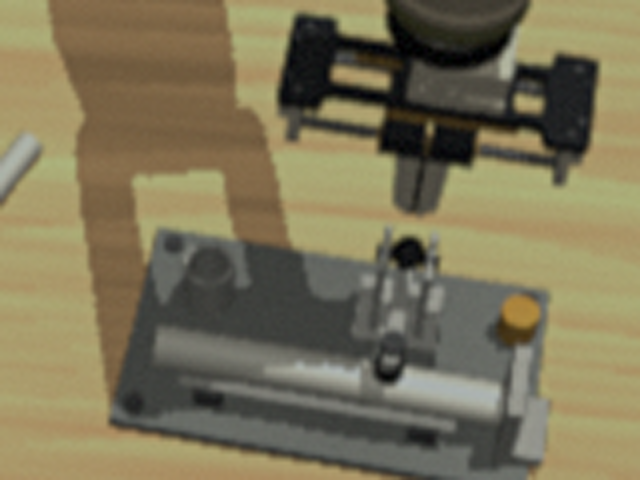

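The clamp arm is now level, with the pad on the conduit at about (390,360). The black grip, seen nearly end-on, is at (408,250). I'll retreat and check both.

```bash
python3 -m inch '[[1,-0.03,0.003,0,0],[1,-0.08,0.006,0.01,0],[1,-0.11,0.008,0.05,0],[1,-0.11,0.008,0.1,0],[1,-0.11,-0.05,0.12,0],[1,-0.11,-0.11,0.12,0],[1,-0.11,-0.17,0.12,0],[1,-0.11,-0.22,0.12,0]]'; python3 - <<'E'
from plant import robot
from h import *
import cv2
p=[.5366,.0988,-.0839]
ims=[]
for n,(y,x,h) in (("scene",(140,285,105)),("top",(190,225,80))):
    im=robot.read_camera(n)["color"][:,:,::-1]
    ims.append(cv2.resize(im[y:y+h,x:x+150],None,fx=3.2,fy=3.2,interpolation=cv2.INTER_CUBIC))
    for X in ([15,50,180],[30,50,65],[30,130,60],[30,-110,60]): print(n,X,((proj(n,jw(p,X))-[x,y])*3.2).round())
cv2.imwrite("pics/p5.png",cv2.vconcat(ims))
E
```

```text
t: 9.38
tool_pos: [0.3857, -0.0706, 0.2723]
orientation: [-1.171, 1.261, -1.287]
force: [0.9, -0.3, 0.3]
opening: 0.0006
scene [15, 50, 180] [310. 136.]
scene [30, 50, 65] [294. 229.]
scene [30, 130, 60] [388. 248.]
scene [30, -110, 60] [108. 201.]
top [15, 50, 180] [114.  69.]
top [30, 50, 65] [131.  67.]
top [30, 130, 60] [52. 60.]
top [30, -110, 60] [293.  81.]
```

View pics/p5.png

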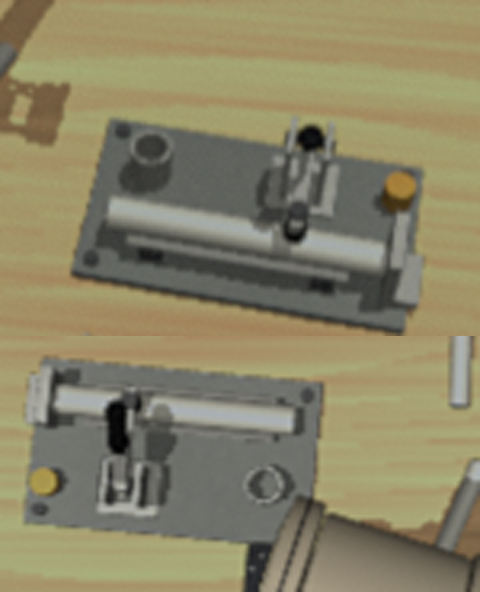

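The handle tip is where the shut position predicts (top panel (114,69), seen at about (117,69)), and the conduit meets the stop. The free end reads about 1 px off its predicted home position, so I'll take one close wrist look at the butt joint.

```bash
python3 -m inch '[[1,0.02,0.06,0.01,0],[1,0.04,0.12,0.01,0],[1,0.06,0.18,0.01,0],[1,0.09,0.23,0.01,0],[1,0.11,0.28,0,0],[1,0.12,0.3,-0.01,0],[1,0.12,0.3,-0.02,0],[1,0.12,0.3,-0.02,0]]'; python3 - <<'E'
from plant import robot
import cv2
b=robot.read_camera("wrist")["color"][:,:,::-1]
cv2.imwrite("pics/p6.png",cv2.resize(b[50:290,200:520],(800,600),interpolation=cv2.INTER_CUBIC))
E
```

```text
t: 10.48
tool_pos: [0.5044, 0.2269, 0.2508]
orientation: [-1.173, 1.266, -1.291]
force: [-0.5, -0.4, -0.2]
opening: 0.0002
```

View pics/p6.png

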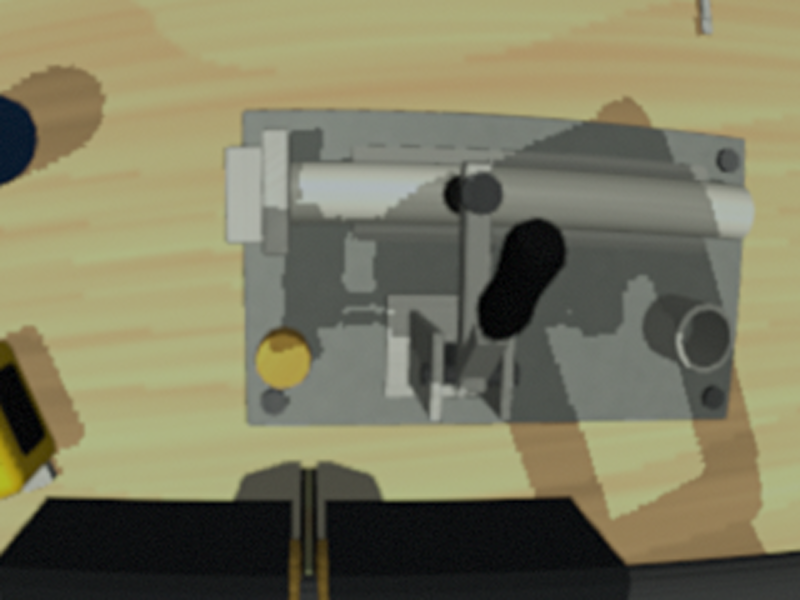

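The conduit's end and the stop face meet at x≈290 with no visible gap. The pad is on the conduit, the handle is over, and the coupling and bushing are in place, so I'll hand the job in.

```bash
python3 -c "
from plant import robot
print(robot.close_job())"
```

```text
the job is handed in; nothing more can be done
None
```

The conduit is butted against the stop and the toggle clamp is shut on it. I handed the job in at about 10.5 s, with the robot clear of everything.

- **Conduit:** I pushed its free end with the closed fingertips, about 50 mm along the cradle. It stopped at the expected home position with about 26 N at the wrist. In the last close wrist picture its end meets the stop face with no visible gap.
- **Clamp:** I pushed the handle past centre and it snapped over. The handle tip matches the predicted shut position to about 1 px. The clamp arm is level, with the pad on the conduit.
- **Bystanders:** The coupling and bushing look unmoved on the jig in the last picture. I did not measure them, and I did not recheck everything on the bench one by one.
- **Disagreement:** In the top view the conduit's free end read about 1 px (roughly 3–4 mm) away from its predicted home position. I put this down to the accuracy of my jig-pose fit, since the push force and the close-up both show the conduit at the stop.

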